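# Load the table caddy in order and hold it up level

## Robot

A 7-joint arm with a two-finger parallel gripper is mounted at the origin on a cart in front of the work surface, level with it; the furniture and walls round the work are solid. World frame = base frame: x ahead of the robot, y to its left, z up, the work surface at z = 0. Lengths are in m, angles in rad, forces in N, time in s.
With the tool pointing down it reaches from about 0.4 to 0.85 m from the base axis. Payload 10.4 kg.
Tool frame: the origin (TCP) lies between the finger pads; the fingertips stand 22 mm ahead of it and the grasp point (between the pads) lies 3 mm ahead of it; z points along the fingers, y is the line along which they close (so a half turn about z gives the same grasp; the last joint's range is limited). The gripper opens to 85 mm and grips with 20 to 120 N. Pads are 22 mm wide; open, the fingers measure 114 mm over their backs; the gripper's body (76 mm by 85 mm) begins 54 mm behind the grasp point. The pads swing forward as they close: fully open they stand 13 mm farther back than shut.
Start: joints at [1.267, 0.332, -0.065, 1.46, 0.022, 1.35, -0.088], TCP at [0.173, -0.601, 0.253] pointing down, gripper open.
Joint ranges: [-2.6, 2.6], [-0.5, 2.12], [-1.47, 1.34], [0.16, 2.42], [-1.27, 4.41], [0.06, 2.06], [-2.6, 2.6]. Speed limits (rad/s): [2.22, 2.22, 2.79, 2.79, 3.14, 3.14, 3.14].

## Interface

Orientations are given as a unit quaternion [x, y, z, w].
In Python, from workcell import manip, camera, ticket, boxes_of, outline_of gives the robot as it stands.
- The arm moves only by the tool carry_out, never from a script. Its argument "deltas" is a list of rows, each a list of 5 numbers: the shift along the tool's x, y, z as a fraction of full scale, then the turn about the tool's z as a fraction of full scale, then the opening, from -1 (shut) to 1 (fully open), so that 0 is half open. In form: [[tx, ty, tz, spin, gripper], ...]. A call has 1 to 20 rows; each row is the pose to reach, as a shift and turn from the pose commanded when the call began, along the tool's axes at that moment; what a row does not reach only later rows make up. Full scale, the value 1, is 150 mm for a shift and 30 degrees for a turn. A row lasts 1/8 s, in which the tool goes at most 62.5 mm and 10.7 degrees, less where a joint would pass 70% of its speed; a pose out of reach is approached as far as the arm can. A call with a number of a shift or a turn outside -1 to 1 is refused whole. A call with a gripper value outside its range is refused whole. The fingers move at their own pace and stop on an object; "force" is the grip in N (left out, the last holds). Time passes only in rows, so rows that repeat a pose let the fingers close. It gives the time, the measured TCP pose, the force, the opening and the grip force at its end, in the units of the state.
- manip.get_obs(): the state, without advancing time (a new reading comes with each control period).
- camera(name): name is "scene" or "top" or "wrist"; returns a dict with "img" (384x512x3 uint8, red, green, blue), "depth" (384x512 float32, m along the optical axis (not along the pixel's ray), 0 where there is no reading), "vertical_fov" (degrees; the focal length in pixels is half the picture's height over the tangent of half this angle, whatever the lens; pixels are square), "cx", "cy" (the principal point, pixels), "R" (3x3) and "t" (3): a world point X has camera coordinates R X + t. Camera axes: x right, y down, z forward; pixel columns grow to the right and rows downward; lengths in m; the calibration is good to about 2 mm. A picture is of the moment at which its call begins.
- ticket.hand_in(): hands the job in; it is judged then, once.
Trained networks look in a picture, given as the dict that the camera call returned (one of the last four; its "shot" number tells which), for a name from the list of things; names that differ only in an ending like _2 or _b are one class to them, and where a whole thing is asked for, a point or a joint stands for the part that bears it (a point fixed in the world has none). Each returns a list of dicts, best first, with "conf" (0 to 1); they miss things now and then, are a little off and sometimes report something else, mostly with a low value. They report only what shows in the picture. A call takes as long as a camera call. They do not tell look-alikes from the thing itself.
- boxes_of(query, picture): "position" ([x, y, z] in m, in world coordinates, good to about 4 mm: the middle of the surface that is visible of it).
- outline_of(query, picture): "region" (384x512 bool, what is visible of it).
The state is a dict: "clock": time; "joint_pos": joint angles; "joint_velocities": joint speeds; "tau": joint torques, N m; "position": TCP position; "ee_rot": TCP orientation; "ft_force": force on the tool from outside, world axes, zero at the start; "torque": the same for the moment, N m; "grip_width": opening from 0.0 (shut) to 1.0 (fully open); "grasp_force": force on a finger pad.
Only numpy, scipy, OpenCV 4.12 (cv2) and the standard library are available. Lean on these libraries where they do the work, as an engineer would, in place of code of your own. Each camera call takes 0.05 s, during which the arm holds its last target. There are 200 camera calls.

## Task

Load the table caddy with the spice jar and salt shaker that stand to its left and right: put the red-capped spice jar upright into its blue pocket (number 1, one dot) first, then the grey-topped salt shaker upright into its yellow pocket (number 2, two dots), leaving the other things on the worktop where they are. Then take the caddy by its wooden handle grip, lift it without tipping it about 15 cm clear of the worktop, and finish while still holding it there, level and still: do not put it down or let go.

Things in the scene. Friction and masses are not known exactly. Their poses are not given: they have to be found in the camera images.
- caddy: Loose table caddy, 0.32 kg: wooden deck 70 (x) x 212 (y) x 6 mm, two square open plastic pockets, steel arch handle between them. Origin: centre of the underside; z up; y towards the blue pocket. May stand turned any way round. Pockets 52 mm square inside, 60 outside, walls 36 mm high (rim 42 mm above the worktop). Dots on the pockets' long faces and the deck's end tabs give their numbers.
- pocket1 (a point): Centre of the inner floor of the blue pocket, number 1 (one dot): caddy frame (0, +66, 6) mm. Axes as the caddy's.
- pocket2 (a point): Centre of the inner floor of the yellow pocket, number 2 (two dots): caddy frame (0, -66, 6) mm. Axes as the caddy's.
- handle (a point): Centre of the dark wooden grip, 115 mm above the caddy's underside, midway between the pockets: 16 x 32 (caddy y) x 16 mm, top at 123 mm. A 9 mm steel arch holds it, posts 25 mm either side along caddy y. Grip it across, closing along the caddy's x; free space below. The loaded caddy balances within 15 mm of this point along y.
- spice_jar: Loose glass spice jar with a round red cap, 106 mm tall, 0.08 to 0.15 kg; body 42 mm across, cap 45 mm across from 85 to 106 mm up. Origin: centre of its underside; z up its axis. It stands to the robot's left or right of the caddy. (Others like it far at the back right are scenery.)
- salt_shaker: Loose salt shaker, clear glass with a grey domed top, 90 mm tall, about 0.07 to 0.14 kg; body 44 mm across up to about 70 mm, the dome 34 mm across above that. Origin: centre of its underside; z up its axis. It stands on the other side of the caddy from the spice jar. (One at the back right is scenery.)
- garlic: Bystander: garlic bulb, 60 mm across, 59 mm tall, near the front edge. Origin: centre of its underside.
- lemon: Bystander: lemon, 71 x 53 x 51 mm, near the front edge. Origin: centre of its underside.
- yoghurt_tub: Bystander: white, blue and red yoghurt tub, 72 mm across, 71 mm tall, on the right. Origin: centre of its underside.
- cup: Bystander: cream cup upside down, 59 x 83 mm with its handle, 55 mm tall, at the far left. Origin: centre of its underside.
- tin: Fixed: food tin at the right, near the front edge, 75 mm across, 110 mm tall. Origin: centre of its underside.
- egg_box: Fixed: closed cardboard egg box at the right, 106 x 155 x 72 mm. Origin: centre of its underside.
Things that resemble listed ones, but are neither listed nor needed, are in the scene too. What is meant by the spice_jar is not orange or purple, and is the larger of those in its own colour.

How it is judged:
On the way, in this order (a step that is already met when the one before it is completed fails the run):
1. the spice jar stands let go in the blue pocket, the caddy still standing on the worktop (distance between spice_jar and pocket1 below 0.014 m and z of spice_jar in the frame of pocket1 below 0.009 m and angle between the z axis of spice_jar and the z axis of caddy, either way round below 0.15 rad and contact force between spice_jar and the fingers below 0.1 N and height (world z) of caddy below 0.01 m and angle between caddy's own z axis and vertical below 0.08 rad), for 0.2 s.
2. then the salt shaker stands let go in the yellow pocket, the spice jar still in the blue one, the caddy still on the worktop (all of step 1 and distance between salt_shaker and pocket2 below 0.014 m and z of salt_shaker in the frame of pocket2 below 0.009 m and angle between the z axis of salt_shaker and the z axis of caddy, either way round below 0.15 rad and contact force between salt_shaker and the fingers below 0.1 N), for 0.2 s.
3. then the loaded caddy is held by its grip, level and still, more than 10 cm clear (distance between spice_jar and pocket1 below 0.014 m and z of spice_jar in the frame of pocket1 below 0.009 m and angle between the z axis of each of spice_jar, salt_shaker and the z axis of caddy, either way round below 0.15 rad and distance between salt_shaker and pocket2 below 0.014 m and z of salt_shaker in the frame of pocket2 below 0.009 m and height (world z) of caddy above 0.1 m and angle between caddy's own z axis and vertical below 0.15 rad and linear speed of caddy below 0.03 m/s and angular speed of caddy below 0.15 rad/s and contact force between caddy and the fingers above 1 N and distance between the grasp point and handle below 0.045 m and contact force between caddy and tin below 0.2 N and contact force between caddy and egg_box below 0.2 N and contact force between caddy and garlic below 0.2 N and contact force between caddy and lemon below 0.2 N and contact force between caddy and yoghurt_tub below 0.2 N and contact force between caddy and cup below 0.2 N), for 0.5 s.
At the end, for the whole second after the job is handed in: Caddy held by its wooden grip (within 45 mm), underside over 10 cm up, level to 0.15 rad, slower than 3 cm/s and 0.15 rad/s, touching nothing else; jar in blue, shaker in yellow pocket, not touched, on the floor (14 mm of centre, 9 mm up at most), upright to 0.15 rad (all of step 3 and contact force between each of spice_jar, salt_shaker and the fingers below 0.1 N); the arm keeps its last pose, push and grip.
It fails at once if the caddy tips by more than 0.35 rad (angle between caddy's own z axis and vertical above 0.35 rad).
It fails at once if the garlic bulb is pushed more than 3 cm from its place (distance of garlic from where it was at the start of the episode above 0.03 m).
It fails at once if the lemon is pushed more than 3 cm from its place (distance of lemon from where it was at the start of the episode above 0.03 m).
It fails at once if the yoghurt tub is pushed more than 3 cm from its place (distance of yoghurt_tub from where it was at the start of the episode above 0.03 m).
It fails at once if the upturned cup is pushed more than 3 cm from its place (distance of cup from where it was at the start of the episode above 0.03 m).
It also fails if it takes over 69 s, if anything falls off the work surface, if the arm or the gripper's body presses on something with over 40 N, if the wrist force passes 120 N, or if a joint passes its speed limit or range.

## Working session

There is one attempt and no reset: what is moved stays moved. The work goes in short steps, Python scripts to look and compute and a tool call to move; the robot and the scene stay as the last step left them, time stands still between calls to the robot, and variables do not carry over. Pictures are saved under pics/ and viewed, at most 10 in all, crops included, and the job is handed in when it is done.

Besides the shell and the picture viewer there is one more tool, called after "Emit:" as name(argument=value, ...), one argument or row to a line, values as JSON. carry_out: Moves the arm, as the interface text tells. Its arguments: {"type":"object","properties":{"deltas":{"type":"array","items":{"type":"array","items":{"type":"number"}}},"force":{"type":"number"}},"required":["deltas"]}

```bash
mkdir -p pics; cat > h.py <<'E'
import numpy as np, cv2
from workcell import manip, camera, ticket, boxes_of, outline_of
def cloud(p):
    h,w=p["depth"].shape; f=h/2/np.tan(np.radians(p["vertical_fov"])/2)
    v,u=np.mgrid[:h,:w]; d=p["depth"]
    c=np.stack([(u-p["cx"])*d/f,(v-p["cy"])*d/f,d],-1)
    return (c-p["t"])@p["R"]   # R^T (c-t)
def save(p,n): cv2.imwrite(f"pics/{n}.png",cv2.cvtColor(p["img"],cv2.COLOR_RGB2BGR))
E
python3 - <<'E'
from h import *
o=manip.get_obs(); print({k:np.round(v,3).tolist() for k,v in o.items()})
ims=[]
for n in ["scene","top"]:
    p=camera(n); ims.append(p["img"]); P=cloud(p)
    print(n,np.round(-p["R"].T@p["t"],3))
    for q in ["caddy","pocket1","pocket2","handle","spice_jar","salt_shaker","garlic","lemon","yoghurt_tub","cup","tin","egg_box"]:
        for b in boxes_of(q,p)[:4]:
            if b["conf"]>.25: print(q,round(b["conf"],2),np.round(b["position"],3))
for i,n in zip(ims,["scene","top"]): save({"img":i},n)
E
```

```text
{'clock': 0.0, 'joint_pos': [1.267, 0.333, -0.065, 1.461, 0.022, 1.35, -0.089], 'joint_velocities': [-0.001, 0.001, -0.001, 0.001, 0.0, -0.002, -0.001], 'tau': [-0.001, -62.544, 0.049, -39.159, 0.016, 0.01, 0.0], 'position': [0.173, -0.6, 0.253], 'ee_rot': [0.99, 0.14, -0.0, -0.001], 'ft_force': [0.551, 0.074, 0.567], 'torque': [-0.035, 0.024, -0.055], 'grasp_force': 0.0, 'grip_width': 0.999}
scene [-0.253  0.845  1.185]
caddy 0.75 [0.486 0.096 0.02 ]
pocket1 0.56 [0.485 0.099 0.018]
pocket1 0.54 [0.332 0.236 0.036]
pocket2 0.56 [0.485 0.099 0.018]
pocket2 0.54 [0.332 0.236 0.036]
spice_jar 0.79 [ 0.432 -0.308  0.078]
spice_jar 0.67 [ 0.346 -0.311  0.051]
spice_jar 0.55 [ 0.422 -0.218  0.071]
spice_jar 0.5 [ 0.52  -0.288  0.049]
salt_shaker 0.56 [0.51  0.392 0.051]
garlic 0.44 [ 0.32  -0.209  0.033]
lemon 0.58 [0.333 0.236 0.04 ]
yoghurt_tub 0.59 [ 0.576 -0.408  0.066]
cup 0.87 [0.378 0.518 0.042]
tin 0.63 [ 0.353 -0.426  0.081]
egg_box 0.72 [ 0.478 -0.561  0.07 ]
egg_box 0.41 [0.485 0.098 0.017]
top [ 0.22  -0.017  1.508]
caddy 0.75 [0.496 0.076 0.005]
pocket1 0.58 [0.493 0.078 0.005]
pocket2 0.58 [0.493 0.078 0.005]
handle 0.7 [0.495 0.084 0.004]
spice_jar 0.72 [ 0.446 -0.314  0.105]
spice_jar 0.65 [ 0.421 -0.229  0.112]
spice_jar 0.5 [ 0.354 -0.322  0.083]
salt_shaker 0.53 [0.517 0.375 0.077]
garlic 0.49 [ 0.329 -0.22   0.037]
lemon 0.58 [0.494 0.077 0.005]
lemon 0.44 [0.341 0.224 0.047]
yoghurt_tub 0.77 [ 0.577 -0.419  0.07 ]
cup 0.73 [0.395 0.505 0.041]
tin 0.8 [ 0.368 -0.439  0.101]
egg_box 0.56 [0.518 0.376 0.079]
```

View pics/scene.png

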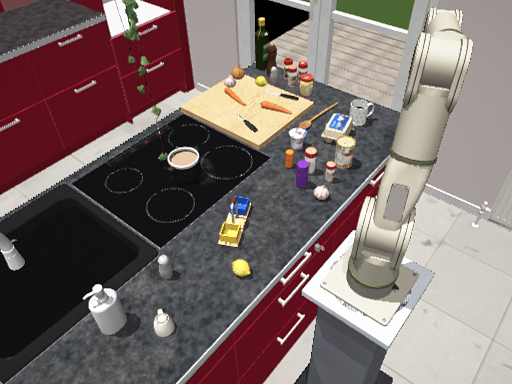

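View pics/top.png

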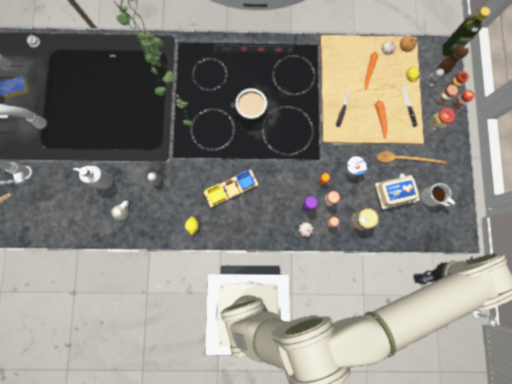

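The scene view shows the caddy at (235,220), blue end to the back right. The large red-capped jar is at (311,160), the small red one at (330,172), the purple at (302,175) and the orange at (289,158). The shaker is at (165,266). In the top view, the jar is at (333,198), the shaker at (153,176), the blue pocket at (246,179) and the yellow at (216,194).

```bash
cat >> h.py <<'E'
def caddy(p,c0=(.49,.08),r=.17):
    P=cloud(p); hsv=cv2.cvtColor(p["img"],cv2.COLOR_RGB2HSV)
    near=(np.hypot(P[...,0]-c0[0],P[...,1]-c0[1])<r)&(p["depth"]>0)
    out={}
    for n,(lo,hi,s) in {"blue":(100,130,150),"yellow":(20,35,150)}.items():
        m=near&(hsv[...,0]>=lo)&(hsv[...,0]<=hi)&(hsv[...,1]>s)&(P[...,2]>.034)&(P[...,2]<.055)
        q=P[m][:,:2].astype(np.float32)
        if len(q)>5:
            R=cv2.minAreaRect(q*1000); out[n]=(np.array(R[0])/1000,R[1],R[2],len(q),np.median(P[m][:,2]))
    return out
def topof(p,c,r=.04,dz=.012,zmin=.03):
    P=cloud(p); m=(np.hypot(P[...,0]-c[0],P[...,1]-c[1])<r)&(P[...,2]>zmin)&(p["depth"]>0)
    q=P[m]; zt=np.percentile(q[:,2],97); s=q[q[:,2]>zt-dz]
    return np.round([*((s.min(0)+s.max(0))/2)[:2],*np.ptp(s,0)[:2],zt,len(s)],4), np.round(np.median(q[:,2]),3)
E
python3 - <<'E'
from h import *
for n in ["top","scene"]:
    p=camera(n); c=caddy(p)
    for k,v in c.items(): print(n,k,v)
    if len(c)==2: d=c["blue"][0]-c["yellow"][0]; print("mid",(c["blue"][0]+c["yellow"][0])/2,np.linalg.norm(d),np.degrees(np.arctan2(d[1],d[0])))
    for k,q in dict(jar=(.443,-.314),shk=(.517,.376),purple=(.421,-.225),small=(.35,-.32),orange=(.525,-.29)).items(): print(k,topof(p,q))
E
```

```text
top blue (array([0.52451031, 0.01812778]), (57.48872756958008, 48.295082092285156), 27.983064651489258, 21, np.float64(0.041242998248072774))
top yellow (array([0.46595746, 0.13374545]), (59.05617904663086, 49.24281692504883), 22.581363677978516, 24, np.float64(0.04256264373416203))
mid [0.49523389 0.07593661] 0.12959893669320766 -63.14074297176767
jar (array([ 4.480e-01, -3.188e-01,  4.240e-02,  4.220e-02,  1.127e-01,
        1.090e+02]), np.float64(0.106))
shk (array([5.233e-01, 3.806e-01, 3.150e-02, 3.120e-02, 9.040e-02, 5.900e+01]), np.float64(0.08))
purple (array([ 4.268e-01, -2.347e-01,  4.290e-02,  4.240e-02,  1.137e-01,
        1.090e+02]), np.float64(0.107))
small (array([ 3.564e-01, -3.241e-01,  3.110e-02,  3.060e-02,  8.810e-02,
        6.300e+01]), np.float64(0.081))
orange (array([ 5.319e-01, -2.968e-01,  2.900e-02,  2.750e-02,  7.760e-02,
        5.000e+01]), np.float64(0.072))
scene blue (array([0.5230238 , 0.01819621]), (59.81124496459961, 65.18724822998047), 23.185985565185547, 58, np.float64(0.03879055565782469))
scene yellow (array([0.46434048, 0.13845078]), (62.30635452270508, 62.037750244140625), 26.89854621887207, 74, np.float64(0.038763360008310335))
mid [0.49368214 0.07832349] 0.13380916154111808 -63.98797324860072
jar (array([ 4.452e-01, -3.162e-01,  4.200e-02,  4.750e-02,  1.086e-01,
        8.200e+01]), np.float64(0.089))
shk (array([5.187e-01, 3.823e-01, 3.070e-02, 3.410e-02, 8.930e-02, 7.500e+01]), np.float64(0.064))
purple (array([ 4.258e-01, -2.321e-01,  4.660e-02,  4.330e-02,  1.078e-01,
        9.000e+01]), np.float64(0.082))
small (array([ 3.532e-01, -3.234e-01,  3.150e-02,  3.460e-02,  8.380e-02,
        5.400e+01]), np.float64(0.066))
orange (array([ 5.297e-01, -2.939e-01,  3.210e-02,  2.900e-02,  7.360e-02,
        4.500e+01]), np.float64(0.061))
```

```bash
cat >> h.py <<'E'
from scipy.spatial.transform import Rotation as Rn
def plan(x,y,z,yaw=None):
    "needed shift (in 150 mm) and spin (in 30 deg) from the measured pose; yaw=world angle of tool y, deg"
    o=manip.get_obs(); R=Rn.from_quat(o["ee_rot"]).as_matrix(); t=R.T@(np.array([x,y,z])-o["position"])
    ty=np.degrees(np.arctan2(R[1,1],R[0,1])); s=0
    if yaw is not None: s=-((yaw-ty+180)%360-180)   # tool z is down
    print("rows",np.round(t/.15,3),"spin",round(s/30,3),"ty",round(ty,1),"pos",np.round(o["position"],4),"grip",round(o["grip_width"],3),"F",np.round(o["ft_force"],1),"t",round(float(o["clock"]),2))
E
python3 -c "
from h import *
plan(.447,-.318,.253,325)"
```

```text
rows [ 2.276e+00 -1.304e+00  2.000e-03] spin -1.297 ty -73.9 pos [ 0.1732 -0.6005  0.2533] grip 1.0 F [-0.1  0.3  0.1] t 1.4
```

Emit:
carry_out(
  deltas=[
    [0.3,-0.17,0,-0.1,1],
    [0.7,-0.4,0,-0.35,1],
    [1,-0.57,0,-0.6,1],
    [1,-0.57,0,-0.7,1],
  ],
)

```text
clock: 1.9
position: [0.2981, -0.4731, 0.2539]
ee_rot: [0.946, 0.323, 0.001, 0.0]
ft_force: [-0.5, -0.4, 0.5]
grip_width: 0.996
grasp_force: 0.0
```

```bash
python3 -c "
from h import *
plan(.447,-.318,.253,325)"
```

```text
rows [ 1.417 -0.211  0.008] spin -0.576 ty -52.3 pos [ 0.2981 -0.4731  0.2539] grip 0.996 F [-0.5 -0.4  0.5] t 1.9
```

Emit:
carry_out(
  deltas=[
    [0.4,-0.06,0,-0.25,1],
    [0.75,-0.13,0,-0.45,1],
    [1,-0.17,0,-0.58,1],
    [1,-0.17,0,-0.58,1],
    [1,-0.17,0,-0.58,1],
  ],
)

```text
clock: 2.52
position: [0.3974, -0.3667, 0.2533]
ee_rot: [0.889, 0.457, -0.0, 0.0]
ft_force: [0.3, 0.5, -0.8]
grip_width: 0.995
grasp_force: 0.0
```

```bash
python3 -c "
from h import *
plan(.447,-.318,.253,325)
p=camera('wrist'); save(p,'w1')
print(np.round(-p['R'].T@p['t'],3))
print(topof(p,(.447,-.318)))
for b in boxes_of('spice_jar',p)[:4]: print(b['conf'],b['position'])
"
```

```text
rows [0.457 0.08  0.002] spin -0.02 ty -35.6 pos [ 0.3974 -0.3667  0.2533] grip 0.995 F [ 0.3  0.5 -0.8] t 2.52
[ 0.442 -0.306  0.372]
(array([ 4.484e-01, -3.212e-01,  4.400e-02,  4.380e-02,  1.063e-01,
        1.895e+03]), np.float64(0.105))
0.8 [0.4287, -0.2404, 0.1055]
0.79 [0.5282, -0.3005, 0.0747]
0.68 [0.4502, -0.3181, 0.1071]
0.68 [0.3601, -0.3247, 0.0849]
```

View pics/w1.png

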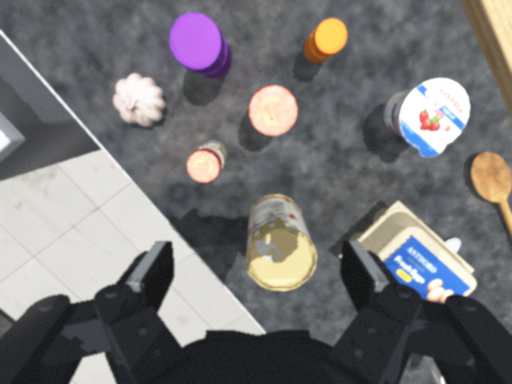

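Wrist view: the large red cap is at (273,110), the purple at (198,42), the small red at (205,163) and the orange at (328,38). The finger line is horizontal in the picture, so it passes between the purple and the small red jar.

```bash
python3 -c "
from h import *
plan(.4482,-.3205,.097,324.4)"
```

```text
rows [0.453 0.096 1.042] spin -0.002 ty -35.7 pos [ 0.3969 -0.3672  0.2533] grip 0.996 F [-0.6 -0.4  0.9] t 2.62
```

Emit:
carry_out(
  deltas=[
    [0.25,0.05,0,0,0.5],
    [0.45,0.095,0.15,0,0.5],
    [0.453,0.096,0.4,0,0.5],
    [0.453,0.096,0.65,0,0.5],
    [0.453,0.096,0.85,0,0.5],
    [0.453,0.096,1,0,0.5],
    [0.453,0.096,1,0,0.5],
  ],
)

```text
clock: 3.5
position: [0.4475, -0.3194, 0.1017]
ee_rot: [0.889, 0.457, -0.001, -0.001]
ft_force: [0.8, 0.3, -0.1]
grip_width: 0.751
grasp_force: 0.0
```

```bash
python3 -c "
from h import *
plan(.4482,-.3205,.097,324.4)
p=camera('scene'); print(topof(p,(.426,-.232)),topof(p,(.354,-.323)))"
```

```text
rows [-0.003  0.008  0.032] spin -0.001 ty -35.6 pos [ 0.4475 -0.3194  0.1017] grip 0.751 F [ 0.8  0.3 -0.1] t 3.5
(array([ 4.152e-01, -2.541e-01,  5.530e-02,  3.110e-02,  4.927e-01,
        7.700e+01]), np.float64(0.417)) (array([ 3.553e-01, -3.200e-01,  3.660e-02,  3.890e-02,  8.360e-02,
        5.600e+01]), np.float64(0.065))
```

Good (only arm occlusion there). Close and lift.

Emit:
carry_out(
  deltas=[
    [0,0.007,0.03,0,0.2],
    [0,0.007,0.03,0,-0.5],
    [0,0.007,0.03,0,-0.5],
    [0,0.007,0.03,0,-0.5],
    [0,0.007,0.03,0,-0.5],
    [0,0.007,-0.05,0,-0.5],
    [0,0.007,-0.2,0,-0.5],
    [0,0.007,-0.45,0,-0.5],
    [0,0.007,-0.7,0,-0.5],
    [0,0.007,-0.9,0,-0.5],
  ],
  force=40,
)

```text
clock: 4.8
position: [0.45, -0.3194, 0.2403]
ee_rot: [0.889, 0.458, 0.0, 0.0]
ft_force: [1.1, -1.5, -2.4]
grip_width: 0.51
grasp_force: 41.0
```

```bash
python3 -c "
from h import *
p=camera('wrist'); print(topof(p,manip.get_obs()['position'][:2],.04,zmin=.12))
m=np.array([.495,.078])+np.array([0,0]); u=np.array([np.cos(np.radians(-63.5)),np.sin(np.radians(-63.5))]); b=m+.066*u; print(b)
plan(*b,.235,386.5)"
```

```text
(array([ 4.562e-01, -3.111e-01,  4.890e-02,  3.880e-02,  3.126e-01,
        7.029e+03]), np.float64(0.272))
[0.52444906 0.01893433]
rows [ 2.124 -0.915  0.056] spin -2.067 ty -35.5 pos [ 0.4512 -0.3201  0.2442] grip 0.508 F [ 1.7 -0.6  1.9] t 4.85
```

Emit:
carry_out(
  deltas=[
    [0.1,-0.04,0,-0.1,-0.5],
    [0.3,-0.13,0,-0.3,-0.5],
    [0.6,-0.25,0,-0.55,-0.5],
    [0.85,-0.35,0,-0.8,-0.5],
    [1,-0.42,0,-1,-0.5],
    [1,-0.42,0,-1,-0.5],
  ],
)

```text
clock: 5.6
position: [0.4856, -0.1574, 0.2371]
ee_rot: [0.738, 0.675, -0.0, -0.001]
ft_force: [-0.1, -0.2, -0.3]
grip_width: 0.508
grasp_force: 41.1
```

```bash
python3 -c "
from h import *
plan(.5244,.019,.24,386.5)"
```

```text
rows [ 1.194  0.153 -0.018] spin -1.053 ty -5.1 pos [ 0.4856 -0.1574  0.2371] grip 0.508 F [-0.1 -0.2 -0.3] t 5.6
```

Emit:
carry_out(
  deltas=[
    [0.1,0.02,-0.01,-0.1,-0.5],
    [0.3,0.05,-0.02,-0.35,-0.5],
    [0.55,0.08,-0.02,-0.6,-0.5],
    [0.75,0.1,-0.02,-0.85,-0.5],
    [0.8,0.1,-0.02,-1,-0.5],
    [0.8,0.1,-0.02,-1,-0.5],
  ],
)

```text
clock: 6.35
position: [0.5122, -0.0421, 0.241]
ee_rot: [0.54, 0.841, -0.0, -0.0]
ft_force: [-0.0, -0.6, -0.9]
grip_width: 0.51
grasp_force: 41.1
```

```bash
python3 -c "
from h import *
plan(.5244,.019,.24,386.5)
p=camera('wrist'); save(p,'w2'); c=caddy(p); print(c)
if len(c)==2: d=c['blue'][0]-c['yellow'][0]; print('mid',(c['blue'][0]+c['yellow'][0])/2,np.linalg.norm(d),np.degrees(np.arctan2(d[1],d[0])))
print(np.round(-p['R'].T@p['t'],3))
"
```

```text
rows [0.337 0.244 0.007] spin -0.064 ty 24.6 pos [ 0.5122 -0.0421  0.241 ] grip 0.51 F [-0.  -0.6 -0.9] t 6.35
{'blue': (array([0.52667371, 0.01705188]), (58.58318328857422, 56.61355972290039), 25.919666290283203, 415, np.float64(0.040030563003829005)), 'yellow': (array([0.48160654, 0.10997301]), (58.123878479003906, 17.41056251525879), 43.91128158569336, 81, np.float64(0.03792976580731847))}
mid [0.50414012 0.06351244] 0.10327335225788437 -64.12640343653631
[0.481 0.026 0.36 ]
```

View pics/w2.png

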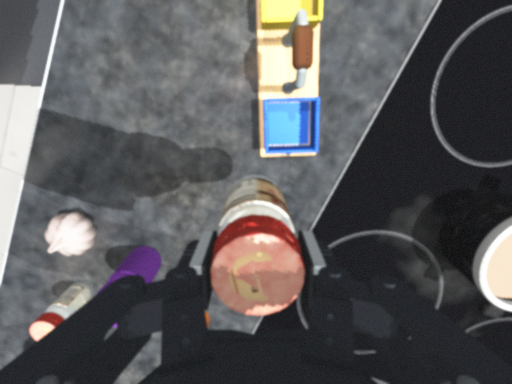

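Wrist view: the jar hangs upright in the fingers at (258,262), the blue pocket is at (290,125), and the grip at (303,45).

```bash
python3 -c "
from h import *
p=camera('wrist'); P=cloud(p); o=manip.get_obs(); R=Rn.from_quat(o['ee_rot']).as_matrix()
T=(P-o['position'])@R
v,u=np.mgrid[:384,:512]
m=(np.hypot(T[...,0],T[...,1])<.04)&(u>215)&(u<302)&(v<312)&(p['depth']>0)
z=T[m]; top=z[(z[:,2]>-.03)&(z[:,2]<.0)]; print(len(top),top.min(0),top.max(0),np.percentile(z[:,2],[2,10,30,50,70,90]))
body=z[(z[:,2]>.03)]; 
for a in (.02,.04,.06,.08): 
  s=body[abs(body[:,2]-a)<.008]
  if len(s)>5: print(a,s[:,0].max(),s[:,1].min(),s[:,1].max())
plan(.5265,.0172,.24,386.2)"
```

```text
6138 [-0.02261641 -0.01903941 -0.00769531] [ 2.01188481e-02  2.10611317e-02 -1.77591081e-05] [-0.00653868 -0.00600591 -0.005313   -0.00047089  0.04262353  0.2422888 ]
0.04 0.021217496161280883 -0.021895901103339405 0.02207122691148557
0.06 0.021006572869281932 -0.021735460808050767 0.021381704677276875
0.08 0.020796045137351497 -0.022148278613225842 0.021077409209543103
rows [0.329 0.255 0.007] spin -0.061 ty 24.4 pos [ 0.5121 -0.0436  0.241 ] grip 0.511 F [ 0.8  0.2 -1.7] t 6.45
```

Emit:
carry_out(
  deltas=[
    [0.1,0.08,0,-0.03,-0.5],
    [0.22,0.17,0,-0.06,-0.5],
    [0.329,0.255,0,-0.06,-0.5],
    [0.329,0.255,0.1,-0.06,-0.5],
    [0.329,0.255,0.25,-0.06,-0.5],
    [0.329,0.255,0.35,-0.06,-0.5],
    [0.329,0.255,0.4,-0.06,-0.5],
    [0.329,0.255,0.4,-0.06,-0.5],
  ],
)

```text
clock: 7.45
position: [0.5265, 0.0177, 0.181]
ee_rot: [0.528, 0.849, -0.0, -0.0]
ft_force: [-0.8, -0.5, -1.2]
grip_width: 0.509
grasp_force: 41.1
```

```bash
python3 -c "
from h import *
p=camera('wrist'); print(caddy(p)); save(p,'w3')
plan(.5265,.0172,.107,386.2)"
```

```text
{'blue': (array([0.52250787, 0.02373951]), (57.42332458496094, 46.01829147338867), 26.160690307617188, 534, np.float64(0.03995547500086824)), 'yellow': (array([0.47007803, 0.13047415]), (54.75081253051758, 48.96794509887695), 26.665653228759766, 202, np.float64(0.03815007338309284))}
rows [-0.002 -0.004  0.497] spin 0.003 ty 26.3 pos [0.5268 0.0178 0.1816] grip 0.506 F [ 0.1  0.8 -0.3] t 7.5
```

View pics/w3.png

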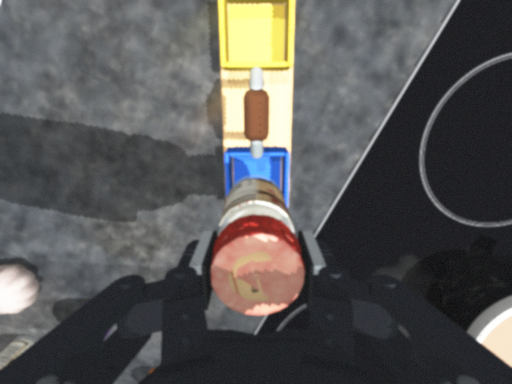

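The jar is lined up over the blue pocket at (257,175), and the caddy edges are square to the picture. Lowering.

Emit:
carry_out(
  deltas=[
    [0,0,0.1,0,-0.5],
    [0,0,0.2,0,-0.5],
    [0,0,0.3,0,-0.5],
    [0,0,0.4,0,-0.5],
    [0,0,0.46,0,-0.5],
    [0,0,0.485,0,-0.5],
    [0,0,0.485,0,-0.5],
  ],
)

```text
clock: 8.38
position: [0.5267, 0.0178, 0.1086]
ee_rot: [0.528, 0.849, 0.0, 0.0]
ft_force: [-1.3, -0.2, -2.3]
grip_width: 0.506
grasp_force: 41.1
```

Emit:
carry_out(
  deltas=[
    [0,0,0.012,0,-0.5],
    [0,0,0.015,0,0.2],
    [0,0,0.015,0,0.5],
    [0,0,0.015,0,0.5],
    [0,0,-0.1,0,0.6],
    [0,0,-0.3,0,0.6],
    [0,0,-0.6,0,0.6],
    [0,0,-0.9,0,0.6],
    [0,0,-0.9,0,0.6],
  ],
)

```text
clock: 9.5
position: [0.5284, 0.0184, 0.2483]
ee_rot: [0.528, 0.849, 0.002, 0.003]
ft_force: [0.1, 0.6, -1.3]
grip_width: 0.804
grasp_force: 0.0
```

```bash
python3 -c "
from h import *
p=camera('wrist'); c=caddy(p); print(c)
print(topof(p,(.5265,.0172)))
p=camera('top'); print(topof(p,(.5265,.0172)), topof(p,(.52,.381)),caddy(p))
plan(.52,.381,.24,296.5)
plan(.52,.381,.24,386.5)"
```

```text
{'blue': (array([0.52248474, 0.02299448]), (55.940269470214844, 48.04463195800781), 24.998353958129883, 261, np.float64(0.040109192508928304)), 'yellow': (array([0.46806177, 0.13398007]), (53.49679183959961, 56.72793197631836), 26.290857315063477, 194, np.float64(0.03719533071943609))}
(array([5.228e-01, 2.920e-02, 5.670e-02, 3.530e-02, 3.211e-01, 7.348e+03]), np.float64(0.304))
(array([5.200e-01, 1.690e-02, 6.610e-02, 7.730e-02, 6.254e-01, 3.080e+02]), np.float64(0.613)) (array([5.229e-01, 3.783e-01, 3.230e-02, 2.670e-02, 9.340e-02, 4.700e+01]), np.float64(0.078)) {'yellow': (array([0.46615585, 0.1339711 ]), (59.83895492553711, 49.2957649230957), 22.126699447631836, 27, np.float64(0.04193995791050882))}
rows [2.191 1.032 0.028] spin 2.993 ty 26.3 pos [0.5267 0.0178 0.2444] grip 0.8 F [-0.2  0.4 -1.2] t 9.6
rows [2.191 1.032 0.028] spin -0.007 ty 26.3 pos [0.5267 0.0178 0.2444] grip 0.8 F [-0.2  0.4 -1.2] t 9.6
```

Emit:
carry_out(
  deltas=[
    [0.2,0.1,0,0,0.6],
    [0.55,0.26,0,0,0.6],
    [0.9,0.43,0,0,0.6],
    [1,0.48,0,0,0.6],
  ],
)

```text
clock: 10.1
position: [0.523, 0.1883, 0.2428]
ee_rot: [0.525, 0.851, 0.0, -0.001]
ft_force: [-0.8, -0.8, 0.3]
grip_width: 0.802
grasp_force: 0.0
```

Emit:
carry_out(
  deltas=[
    [0.2,0.1,0,0,0.6],
    [0.5,0.26,0,0,0.6],
    [0.7,0.4,0,0,0.6],
    [0.75,0.45,0,0,0.6],
    [0.75,0.45,0,0,0.6],
  ],
)

```text
clock: 10.72
position: [0.5356, 0.3143, 0.2427]
ee_rot: [0.528, 0.849, -0.001, -0.0]
ft_force: [-0.3, -0.4, -0.1]
grip_width: 0.797
grasp_force: 0.0
```

```bash
python3 -c "
from h import *
p=camera('top'); print(topof(p,(.5265,.0172)))
p=camera('wrist'); s=topof(p,(.52,.381)); print(s); save(p,'w4')
print(boxes_of('salt_shaker',p)[:2])
P=cloud(p); m=(np.hypot(P[...,0]-s[0][0],P[...,1]-s[0][1])<.035)&(P[...,2]>.015)&(p['depth']>0)
print(P[m].min(0),P[m].max(0))
plan(s[0][0],s[0][1],.067,386.3)"
```

```text
(array([5.252e-01, 2.490e-02, 4.050e-02, 5.720e-02, 1.186e-01, 1.010e+02]), np.float64(0.106))
(array([5.240e-01, 3.798e-01, 3.360e-02, 3.370e-02, 8.780e-02, 1.009e+03]), np.float64(0.083))
[{'position': [0.5199, 0.385, 0.0788], 'conf': 0.61}]
[0.50299273 0.36061167 0.02728442] [0.54211114 0.4027634  0.08909672]
rows [0.435 0.125 1.175] spin -0.004 ty 26.2 pos [0.536  0.3131 0.2434] grip 0.805 F [-0.4 -0.2  0.2] t 10.88
```

View pics/w4.png

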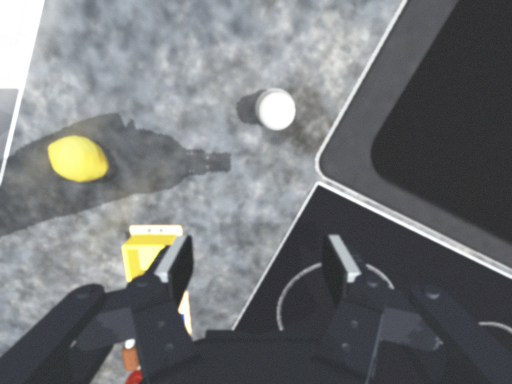

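The shaker is alone at (275,108) with room all round it. Going down on it.

Emit:
carry_out(
  deltas=[
    [0.2,0.06,0,0,0.6],
    [0.43,0.125,0.1,0,0.6],
    [0.437,0.125,0.4,0,0.6],
    [0.437,0.125,0.7,0,0.6],
    [0.437,0.125,0.85,0,0.6],
    [0.437,0.125,0.85,0,0.6],
  ],
)

```text
clock: 11.62
position: [0.5233, 0.3807, 0.1152]
ee_rot: [0.528, 0.849, -0.001, -0.0]
ft_force: [0.8, 0.6, 0.9]
grip_width: 0.804
grasp_force: 0.0
```

```bash
python3 -c "
from h import *
plan(.5237,.3803,.067,386.3)"
```

```text
rows [-0.004  0.002  0.322] spin -0.002 ty 26.2 pos [0.5233 0.3807 0.1152] grip 0.804 F [0.8 0.6 0.9] t 11.62
```

Emit:
carry_out(
  deltas=[
    [0,0,0.12,0,0.6],
    [0,0,0.25,0,0.6],
    [0,0,0.315,0,0.6],
    [0,0,0.32,0,0.6],
    [0,0,0.32,0,-0.5],
    [0,0,0.32,0,-0.5],
    [0,0,0.32,0,-0.5],
    [0,0,0.32,0,-0.5],
    [0,0,0.32,0,-0.5],
    [0,0,0.25,0,-0.5],
    [0,0,0.1,0,-0.5],
    [0,0,-0.15,0,-0.5],
    [0,0,-0.4,0,-0.5],
    [0,0,-0.65,0,-0.5],
    [0,0,-0.75,0,-0.5],
  ],
  force=40,
)

```text
clock: 13.5
position: [0.5237, 0.3828, 0.2322]
ee_rot: [0.528, 0.849, 0.002, 0.001]
ft_force: [-0.7, -0.7, -1.7]
grip_width: 0.4
grasp_force: 39.7
```

```bash
python3 -c "
from h import *
p=camera('wrist'); P=cloud(p); o=manip.get_obs(); R=Rn.from_quat(o['ee_rot']).as_matrix()
T=(P-o['position'])@R
v,u=np.mgrid[:384,:512]
m=(np.hypot(T[...,0],T[...,1])<.03)&(u>215)&(u<302)&(v<330)&(p['depth']>0)
z=T[m]; 
for a in np.arange(-.03,.09,.01):
  s=z[abs(z[:,2]-a)<.005]
  if len(s)>5: print(round(a,3),len(s),s.min(0)[:2],s.max(0)[:2])
print(z[:,2].min())
q=np.array([.495,.0765]); u=np.array([np.cos(np.radians(-63.8)),np.sin(np.radians(-63.8))]); q=q-.066*u; print(q)
plan(*q,.22,386.2)"
```

```text
-0.02 2046 [-0.01405342 -0.01760009] [0.01034913 0.01878781]
-0.01 2627 [-0.01500142 -0.01831404] [0.0150697  0.01939995]
0.0 885 [-0.01206063 -0.01958627] [0.0150963  0.02098104]
0.01 960 [-0.00399914 -0.0210902 ] [0.01613451 0.02228859]
0.02 792 [ 0.00083591 -0.02165111] [0.01806678 0.02296167]
0.03 676 [ 0.00321022 -0.02006235] [0.01982007 0.02031828]
0.04 470 [ 0.00075373 -0.02082239] [0.02085326 0.0217138 ]
0.05 187 [ 0.0080315  -0.01921953] [0.02048434 0.01904386]
0.06 148 [ 0.00892748 -0.01587918] [0.01980854 0.01813027]
0.07 37 [ 0.00941523 -0.01580236] [0.01915433 0.01754654]
-0.05602955972117919
[0.46586061 0.13571905]
rows [-1.306 -1.077  0.079] spin 0.003 ty 26.3 pos [0.5238 0.3829 0.2327] grip 0.403 F [ 0.6 -0.4  0.1] t 13.55
```

Emit:
carry_out(
  deltas=[
    [-0.1,-0.05,0,0,-0.5],
    [-0.3,-0.15,0,0,-0.5],
    [-0.6,-0.3,0,0,-0.5],
    [-0.85,-0.42,0,0,-0.5],
    [-1,-0.5,0,0,-0.5],
    [-1,-0.5,0,0,-0.5],
  ],
)

```text
clock: 14.3
position: [0.5225, 0.2103, 0.2269]
ee_rot: [0.53, 0.848, -0.002, -0.0]
ft_force: [-0.7, 0.9, -0.9]
grip_width: 0.4
grasp_force: 39.7
```

```bash
python3 -c "
from h import *
p=camera('wrist'); c=caddy(p); print(c); save(p,'w5')
p=camera('top'); print(caddy(p), topof(p,(.5265,.0172)))
p=camera('scene'); print(caddy(p), topof(p,(.5265,.0172)))
plan(.466,.1355,.22,386.2)"
```

```text
{'blue': (array([0.55815198, 0.01387516]), (6.793543815612793, 22.707612991333008), 24.36101722717285, 60, np.float64(0.03971620917817559)), 'yellow': (array([0.46704199, 0.13787819]), (59.28181457519531, 57.18660354614258), 26.34408950805664, 333, np.float64(0.03871667102524013))}
{} (array([5.250e-01, 1.550e-02, 4.070e-02, 3.840e-02, 1.183e-01, 1.020e+02]), np.float64(0.108))
{'blue': (array([0.52337378, 0.01882746]), (59.66865158081055, 66.41516876220703), 25.56720542907715, 39, np.float64(0.03857623111245173)), 'yellow': (array([0.46453876, 0.13781656]), (61.94282150268555, 63.34489822387695), 25.207597732543945, 91, np.float64(0.038698393177043655))} (array([5.215e-01, 1.660e-02, 4.580e-02, 4.520e-02, 1.149e-01, 1.060e+02]), np.float64(0.087))
rows [-0.307 -0.568  0.053] spin 0.004 ty 26.3 pos [0.5219 0.2146 0.2278] grip 0.398 F [-0.8  0.  -1.6] t 14.45
```

View pics/w5.png

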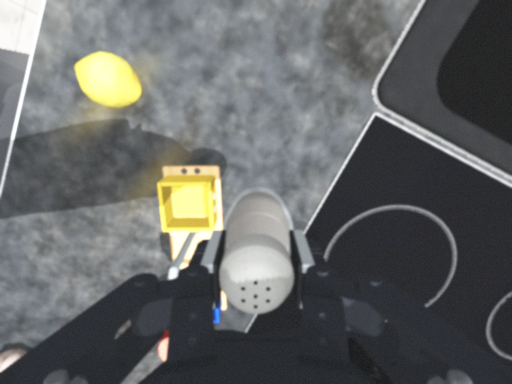

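Wrist view: the yellow pocket is at (188,203), square to the picture, with the two dots at its end tab. The shaker hangs upright at (257,250).

```bash
python3 -c "
from h import *
plan(.467,.1368,.15,386.2)"
```

```text
rows [-0.303 -0.557  0.519] spin 0.004 ty 26.3 pos [0.5219 0.2146 0.2278] grip 0.398 F [-0.8  0.  -1.6] t 14.45
```

Emit:
carry_out(
  deltas=[
    [-0.08,-0.14,0,0,-0.5],
    [-0.2,-0.36,0,0,-0.5],
    [-0.29,-0.52,0,0,-0.5],
    [-0.303,-0.557,0.05,0,-0.5],
    [-0.303,-0.557,0.2,0,-0.5],
    [-0.303,-0.557,0.4,0,-0.5],
    [-0.303,-0.557,0.52,0,-0.5],
    [-0.303,-0.557,0.52,0,-0.5],
    [-0.303,-0.557,0.52,0,-0.5],
  ],
)

```text
clock: 15.58
position: [0.4681, 0.1372, 0.1513]
ee_rot: [0.527, 0.85, 0.0, 0.0]
ft_force: [0.8, 0.6, -1.7]
grip_width: 0.399
grasp_force: 39.8
```

```bash
python3 -c "
from h import *
p=camera('wrist'); c=caddy(p); print(c); save(p,'w6')
plan(.467,.1368,.076,386.2)"
```

```text
{'blue': (array([0.52202051, 0.0249489 ]), (59.868377685546875, 36.933509826660156), 23.926109313964844, 225, np.float64(0.04011030095873042)), 'yellow': (array([0.46344965, 0.1400174 ]), (56.6640510559082, 49.00165557861328), 26.872392654418945, 306, np.float64(0.03980730468077816))}
rows [ 0.003 -0.009  0.503] spin 0.004 ty 26.3 pos [0.4683 0.137  0.1515] grip 0.402 F [ 0.3  0.3 -1.1] t 15.62
```

View pics/w6.png

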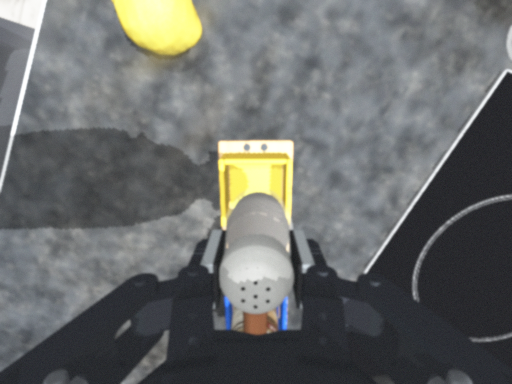

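The shaker is over the yellow pocket at (256,185), centred sideways with the far wall visible. Lowering.

Emit:
carry_out(
  deltas=[
    [0,-0.01,0.1,0,-0.5],
    [0,-0.01,0.2,0,-0.5],
    [0,-0.01,0.3,0,-0.5],
    [0,-0.01,0.4,0,-0.5],
    [0,-0.01,0.46,0,-0.5],
    [0,-0.01,0.49,0,-0.5],
    [0,-0.01,0.49,0,-0.5],
  ],
)

```text
clock: 16.5
position: [0.4663, 0.1359, 0.0769]
ee_rot: [0.528, 0.849, -0.0, -0.0]
ft_force: [0.3, -1.0, -1.1]
grip_width: 0.404
grasp_force: 39.8
```

Emit:
carry_out(
  deltas=[
    [0,0,0.015,0,-0.5],
    [0,0,0.02,0,-0.5],
    [0,0,0.02,0,0],
    [0,0,0.02,0,0.4],
    [0,0,0.02,0,0.4],
    [0,0,-0.1,0,0.6],
    [0,0,-0.35,0,0.6],
    [0,0,-0.7,0,0.6],
    [0,0,-1,0,0.6],
    [0,0,-1,0,0.6],
  ],
)

```text
clock: 17.75
position: [0.4679, 0.1368, 0.2314]
ee_rot: [0.528, 0.849, 0.002, 0.003]
ft_force: [-0.4, 0.8, -0.8]
grip_width: 0.803
grasp_force: 0.0
```

```bash
python3 -c "
from h import *
p=camera('wrist'); save(p,'w7'); print(caddy(p)); 
h=[b for b in boxes_of('handle',p)[:2]]; print(h)
p=camera('scene'); print(caddy(p),topof(p,(.466,.136),zmin=.05),topof(p,(.5245,.018),.035,zmin=.06))
plan(.4965,.0765,.2,386.2)"
```

```text
{'blue': (array([0.52539069, 0.01842896]), (57.5837516784668, 58.9714469909668), 26.402280807495117, 255, np.float64(0.039818366933367884)), 'yellow': (array([0.4655108 , 0.13621387]), (55.72020721435547, 57.476470947265625), 26.21683120727539, 144, np.float64(0.039644492569293824))}
[{'position': [0.4888, 0.0885, 0.0094], 'conf': 0.59}]
{'blue': (array([0.50773737, 0.02232575]), (73.45066833496094, 46.21949768066406), 73.22004699707031, 39, np.float64(0.038579196125905324)), 'yellow': (array([0.46370316, 0.13938937]), (61.440040588378906, 62.03246307373047), 31.288312911987305, 58, np.float64(0.03872542836223425))} (array([4.629e-01, 1.359e-01, 7.270e-02, 7.920e-02, 6.044e-01, 2.230e+02]), np.float64(0.355)) (array([5.211e-01, 1.990e-02, 4.350e-02, 3.680e-02, 1.128e-01, 3.700e+01]), np.float64(0.089))
rows [-0.444  0.008  0.18 ] spin 0.003 ty 26.3 pos [0.4659 0.1358 0.2269] grip 0.801 F [-0.4  0.4 -0.3] t 17.9
```

View pics/w7.png

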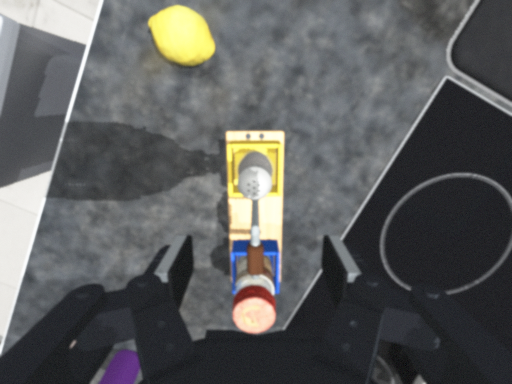

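Wrist view: the jar cap is at (255,308) in blue, the shaker is at (255,178) in yellow, both upright, and the brown grip is at (256,265). Next is the handle.

Emit:
carry_out(
  deltas=[
    [-0.12,0,0,0,0.6],
    [-0.3,0,0,0,0.6],
    [-0.43,0.005,0.05,0,0.6],
    [-0.437,0.005,0.15,0,0.6],
    [-0.437,0.005,0.3,0,0.6],
    [-0.437,0.005,0.4,0,0.6],
    [-0.437,0.005,0.4,0,0.6],
  ],
)

```text
clock: 18.77
position: [0.495, 0.0779, 0.1657]
ee_rot: [0.527, 0.85, -0.001, -0.001]
ft_force: [0.2, -0.3, 0.3]
grip_width: 0.798
grasp_force: 0.0
```

```bash
python3 -c "
from h import *
p=camera('wrist'); P=cloud(p); hsv=cv2.cvtColor(p['img'],cv2.COLOR_RGB2HSV)
m=(np.hypot(P[...,0]-.4955,P[...,1]-.0773)<.03)&(P[...,2]>.105)&(P[...,2]<.14)&(p['depth']>0)
q=P[m]; print(len(q)); 
if len(q)>5: print(cv2.minAreaRect((q[:,:2]*1000).astype(np.float32)),q[:,2].max())
plan(.4955,.0773,.117,386.2)"
```

```text
1537
((496.80615234375, 77.07188415527344), (15.619014739990234, 57.81755447387695), 26.312475204467773) 0.12311378930083385
rows [-0.003 -0.002  0.331] spin 0.005 ty 26.3 pos [0.4956 0.0779 0.1667] grip 0.8 F [ 0.6  0.8 -0.3] t 18.82
```

Emit:
carry_out(
  deltas=[
    [-0.005,0.003,0.12,0,0.6],
    [-0.008,0.005,0.25,0,0.6],
    [-0.008,0.005,0.325,0,0.6],
    [-0.008,0.005,0.33,0,0.6],
    [-0.008,0.005,0.33,0,0],
    [-0.008,0.005,0.33,0,-0.4],
    [-0.008,0.005,0.33,0,-0.9],
    [-0.008,0.005,0.33,0,-1],
    [-0.008,0.005,0.33,0,-1],
    [-0.008,0.005,0.33,0,-1],
    [-0.008,0.005,0.33,0,-1],
    [-0.008,0.005,0.33,0,-1],
  ],
  force=90,
)

```text
clock: 20.32
position: [0.4972, 0.0765, 0.1181]
ee_rot: [0.528, 0.849, -0.0, 0.0]
ft_force: [-3.7, -0.7, 5.2]
grip_width: 0.165
grasp_force: 88.3
```

Emit:
carry_out(
  deltas=[
    [0,0,-0.02,0,-1],
    [0,0,-0.06,0,-1],
    [0,0,-0.12,0,-1],
    [0,0,-0.2,0,-1],
    [0,0,-0.29,0,-1],
    [0,0,-0.38,0,-1],
    [0,0,-0.47,0,-1],
    [0,0,-0.56,0,-1],
    [0,0,-0.65,0,-1],
    [0,0,-0.74,0,-1],
    [0,0,-0.82,0,-1],
    [0,0,-0.89,0,-1],
    [0,0,-0.94,0,-1],
    [0,0,-0.97,0,-1],
    [0,0,-0.98,0,-1],
    [0,0,-0.98,0,-1],
    [0,0,-0.98,0,-1],
    [0,0,-0.98,0,-1],
    [0,0,-0.98,0,-1],
    [0,0,-0.98,0,-1],
  ],
)

```text
clock: 22.82
position: [0.4972, 0.0767, 0.2645]
ee_rot: [0.528, 0.849, -0.0, 0.0]
ft_force: [-1.1, 0.1, -5.3]
grip_width: 0.171
grasp_force: 87.9
```

```bash
python3 -c "
from h import *
o=manip.get_obs(); print(o['position'],o['ft_force'],o['grip_width'],o['joint_velocities'])
p=camera('scene'); cv2.imwrite('pics/s8.png',cv2.resize(cv2.cvtColor(p['img'],cv2.COLOR_RGB2BGR)[100:300,130:380],None,fx=3,fy=3))"
```

```text
[0.49721713 0.07667908 0.26452935] [-1.07794064  0.10460968 -5.25197366] 0.1706963404271061 [-0.00155187  0.00127429 -0.00058301 -0.00015948  0.00086087  0.00156058
  0.0021049 ]
```

View pics/s8.png

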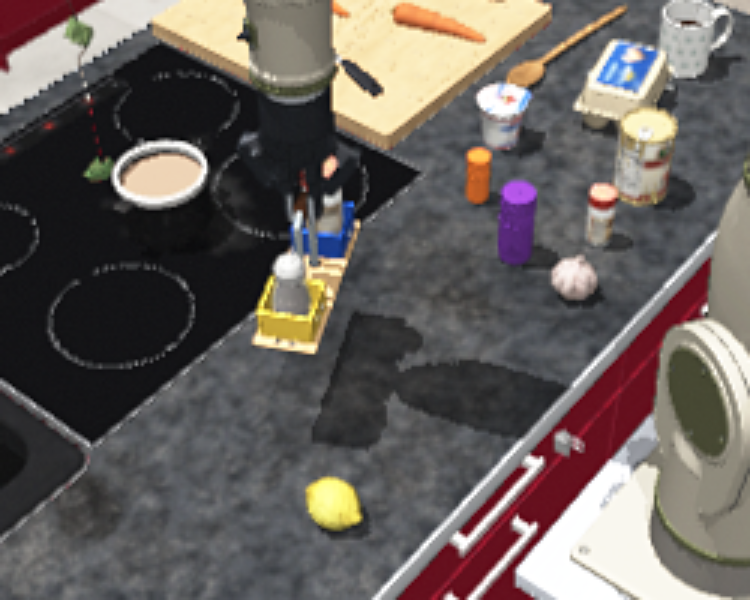

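The caddy hangs level, with the jar in blue (330,215) and the shaker in yellow (290,290), well clear of the worktop. Nothing else has moved.

```bash
python3 -c "
from h import *
print(ticket.hand_in())"
```

```text
the job is handed in; nothing more can be done
None
```

The caddy is loaded (red-capped jar in the blue pocket, salt shaker in the yellow) and held level and still by its grip, about 14.6 cm clear of the worktop; the job is handed in, but no verdict came back.

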